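# Roll an axle into the vee and clamp it

## Task

Roll the steel axle with a gentle push along the fixture's skids, over the crest and down into the vee; do not lift it off. Once it has settled by itself in the bottom of the vee, press the hold-down's black button down just until the sprung pad sits firmly on the axle, without forcing it, then let go. Leave the loose things round the fixture alone.

Things in the scene. Friction and masses are not known exactly. Their poses are not given: they have to be found in the camera images.
- fixture: Grey base 90 x 194 mm, fixed to the table, with two steel skids ending in a 90 degree vee. Origin on the table straight below the vee's bottom (which is at z = 20 mm); y is the way the axle must roll, x runs along the vee and the axle, z up. The skids, 20 mm wide at x = -34 and +34 mm, start at y = -119 mm with a 5 mm back lip. A column, diameter 16 mm, 174 mm high, stands at y = +46 mm.
- axle: Smooth, oiled steel axle, diameter 28 mm, 132 mm long with narrowed ends, 0.3 to 0.65 kg, lying across both skids against the back lip. Origin at its middle, on its axis; its x axis runs along it (y and z turn as it rolls). Never raise its axis above z = 75 mm, and push it with less than 20 N.
- crest (a point): Middle of the skids' crest, on their top (fixture y = -64 mm, z = 39 mm). Before it they rise at 3 degrees (top at z = 36 mm by the lip): let go there, the axle rolls back. Beyond it they fall at 6 degrees to the vee's edge at y = -14 mm, z = 34 mm: the axle runs on into the vee by itself, rocks and settles within about 2 s.
- vee (a point): Where the middle of the axle's axis lies once it is seated in the vee (fixture x = 0, y = 0, z = 40 mm).
- clamp: The hold-down: a grey head that slides down the column and reaches over the vee's middle; origin in the middle of its underside, z up. Below it a spindle ends in a round rubber pad (diameter 24 mm). The spindle is set anew each time: the pad's face is 24 to 50 mm below the origin, so where it meets the axle must be felt. The pad is sprung: 2.5 N per mm over 10 mm, then solid.
- clamp_top (a point): Centre of the flat top of the hold-down's black button (diameter 36 mm), 46 mm above the head's underside. Pressed straight down it moves the head up to 70 mm down. A friction brake keeps the head where it is left: moving it takes about 7 N, and what exceeds that is the pad's force on the axle; after release the brake holds up to 10 N of it. Press 3 to 15 N on the axle.
- bearing_1: Bystander: ball bearing, 32 mm diameter, 10 mm high, lying on the table well to the right of the fixture. Origin under its centre.
- bearing_2: Bystander: ball bearing, 32 mm diameter, 10 mm high, lying on the table left of the fixture. Origin under its centre.
- axle_bolt_1: Bystander: hexagon bolt, 55 mm long, 13 mm high, lying on the table left of the fixture. Origin under its middle.
- oil_spray: Bystander: spray can, 53 mm diameter, 182 mm high, standing well to the right. Origin under its centre.

How it is judged:
By the outcome, as a careful person would: the job done as asked, in the order asked, and still so for the second after the job is handed in, with the robot touching nothing.
It also fails if it takes over 45 s, if anything falls off the work surface, if the arm or the gripper's body presses on something with over 40 N, if the wrist force passes 120 N, or if a joint passes its speed limit or range.

## Robot

A 6-joint arm with a two-finger parallel gripper is mounted at the origin on a cart in front of the work surface, level with it; the furniture and walls round the work are solid. World frame = base frame: x ahead of the robot, y to its left, z up, the work surface at z = 0. Lengths are in m, angles in rad, forces in N, time in s.
With the tool pointing down it reaches from about 0.35 to 0.775 m from the base axis. Payload 7.3 kg.
Tool frame: the origin (TCP) lies on the centre line of the jaws, within the pads' length; the fingertips stand 25 mm ahead of it and the grasp point (between the pads) lies 6 mm ahead of it; z points along the fingers, y is the line along which they close (so a half turn about z gives the same grasp; the last joint's range is limited). The gripper opens to 92 mm and grips with 3 to 60 N. Pads are 19 mm wide; open, the fingers measure 130 mm over their backs; the gripper's body (75 mm by 190 mm) begins 47 mm behind the grasp point.
Start: joints at [-1.251, 0.342, 1.524, -0, 1.275, -0.146], TCP at [0.236, -0.469, 0.216] pointing down, gripper open.
Joint ranges: [-2.53, 2.53], [-0.77, 2.02], [0.04, 2.7], [-1, 4.14], [0.28, 2.66], [-3.11, 3.11]. Speed limits (rad/s): [2.57, 2.57, 3.14, 3.14, 3.14, 3.14].

## Interface

Orientations are given as [roll, pitch, yaw] about the fixed x, y, z axes, in that order (R = Rz(yaw) Ry(pitch) Rx(roll)).
In Python, from cell import status, read_camera, camera_info, ticket, models gives the robot as it stands.
- The arm moves only by the tool send_rows, never from a script. Its argument "plan" is a list of rows, each an object with "offset": the shift along the tool's x, y, z in mm, a list of three; "yaw": the turn about the tool's z in rad. In form: [{"offset": [dx, dy, dz], "yaw": yaw}, ...]. A call has 1 to 20 rows; each row shifts and turns the commanded pose from where the row before left it, along the tool's axes as they then stand; what a row does not reach is not made up. A row lasts 1/10 s, in which the tool goes at most 50 mm and 8.59 degrees, less where a joint would pass 70% of its speed; a pose out of reach is approached as far as the arm can. A call is refused whole if a number of a shift passes 50 or a number of a turn 0.15, either way. A call with a gripper value outside its range is refused whole. "hand" is the closure, from 0 (fully open) to 1 (shut), set as the call begins (left out, the last holds). The fingers move at their own pace and stop on an object; "squeeze" is the grip in N (left out, the last holds). Time passes only in rows, so rows that do not move let the fingers close. It gives the time, the measured TCP pose, the force, the opening and the grip force at its end, in the units of the state.
- status.observe(): the state, without advancing time (a new reading comes with each control period).
- read_camera(name): name is "scene" or "top" or "wrist"; returns the picture (384x512x3 uint8, red, green, blue); there is no depth.
- camera_info(name): a dict with "vfov" (degrees; the focal length in pixels is half the picture's height over the tangent of half this angle, whatever the lens; pixels are square), "cx", "cy" (the principal point, pixels), "origin" and "attitude" of the camera in the world. Camera axes: x right, y down, z forward; pixel columns grow to the right and rows downward; lengths in m; the calibration is good to about 2 mm. A picture is of the moment at which its call begins: read the wrist's pose just before it. camera_info takes no time and is no camera call; for the wrist camera it gives the pose at the moment of the call.
- ticket.hand_in(): hands the job in; it is judged then, once.
Trained networks look in the newest picture that a camera, given by its name, has taken for a name from the list of things; names that differ only in an ending like _2 or _b are one class to them, and where a whole thing is asked for, a point or a joint stands for the part that bears it (a point fixed in the world has none). Each returns a list of dicts, best first, with "conf" (0 to 1); they miss things now and then, are a little off and sometimes report something else, mostly with a low value. They report only what shows in the picture. A call takes as long as a camera call.
- models.regions_of(camera, label): "mask" (384x512 bool, what is visible of it) and "extent" ([left, top, right, bottom] in pixels, round what is visible of it).
The state is a dict: "time": time; "qpos": joint angles; "qvel": joint speeds; "joint_efforts": joint torques, N m; "tool_pos": TCP position; "tool_rot": TCP orientation; "contact_force": force on the tool from outside, world axes, zero at the start; "torque": the same for the moment, N m; "opening": finger opening in m; "grip_force": force on a finger pad.
Only numpy, scipy, OpenCV 4.12 (cv2) and the standard library are available. Lean on these libraries where they do the work, as an engineer would, in place of code of your own. Each camera call takes 0.05 s, during which the arm holds its last target. There are 200 camera calls.

## Working session

There is one attempt and no reset: what is moved stays moved. The work goes in short steps, Python scripts to look and compute and a tool call to move; the robot and the scene stay as the last step left them, time stands still between calls to the robot, and variables do not carry over. Pictures are saved under pics/ and viewed, at most 11 in all, crops included, and the job is handed in when it is done.

Besides the shell and the picture viewer there is one more tool, called after "Call:" as name([rows], argument=value, ...), one row to a line, values as JSON. send_rows: Moves the arm, as the interface text tells. Its arguments: {"type":"object","properties":{"plan":{"type":"array"},"hand":{"type":"number"},"squeeze":{"type":"number"}},"required":["plan"]}

```bash
mkdir -p pics; cat > h.py <<'E'
import numpy as np,cv2
from cell import status, read_camera, camera_info, ticket, models
def cam(n):
    c=camera_info(n); f=192/np.tan(np.radians(c["vfov"])/2); return c,f
def R_of(c):
    a=np.array(c["attitude"],float)
    if a.shape==(3,3): return a
    from scipy.spatial.transform import Rotation as Ro
    return Ro.from_euler('xyz',a).as_matrix()
def ray(n,u,v,z):
    c,f=cam(n); d=R_of(c)@np.array([(u-c["cx"])/f,(v-c["cy"])/f,1]); o=np.array(c["origin"]); return o+d*(z-o[2])/d[2]
def proj(n,P):
    c,f=cam(n); p=R_of(c).T@(np.array(P)-np.array(c["origin"])); return np.array([c["cx"]+f*p[0]/p[2],c["cy"]+f*p[1]/p[2]])
E
python3 - <<'E'
from h import *
ims=[]
for n in("scene","top"):
    im=read_camera(n); print(n,camera_info(n)); ims.append(im)
    cv2.imwrite(f"pics/{n}0.png",im[:,:,::-1])
    for l in("fixture","axle","clamp","clamp_top","bearing_1","axle_bolt_1","oil_spray"):
        print(l,[(round(r["conf"],2),[int(x) for x in r["extent"]]) for r in models.regions_of(n,l)][:3])
E
```

```text
scene {'vfov': 44.94551789179162, 'cx': 257.4773509664425, 'cy': 190.82594762403298, 'origin': array([0.08959418, 0.89499402, 1.0232021 ]), 'attitude': array([-2.36354751,  0.00302754, -2.63436337])}
fixture [(0.94, [215, 207, 268, 275])]
axle [(0.86, [232, 208, 282, 223]), (0.31, [225, 207, 251, 243])]
clamp [(0.7, [223, 210, 248, 241])]
clamp_top [(0.67, [226, 210, 245, 240])]
bearing_1 []
axle_bolt_1 [(0.55, [210, 287, 229, 293]), (0.52, [296, 116, 315, 171])]
oil_spray [(0.62, [296, 117, 315, 170])]
top {'vfov': 50.51609072801754, 'cx': 255.46761918005237, 'cy': 196.03179069063984, 'origin': array([0.30980774, 0.1122289 , 1.07703428]), 'attitude': array([-2.93785349, -0.00495211, -1.40853828])}
fixture [(0.66, [183, 180, 248, 214])]
axle [(0.66, [247, 173, 261, 225]), (0.45, [181, 177, 245, 216])]
clamp [(0.94, [183, 181, 215, 195])]
clamp_top [(0.59, [181, 178, 212, 199])]
bearing_1 [(0.5, [321, 205, 331, 217]), (0.46, [154, 163, 165, 175])]
axle_bolt_1 []
oil_spray [(0.76, [361, 203, 392, 236]), (0.71, [181, 180, 213, 198])]
```

```bash
python3 - <<'E'
from h import *
print(status.observe())
E
```

```text
{'time': 0.8, 'qpos': array([-1.25098056e+00,  3.41971434e-01,  1.52409164e+00,  8.81471332e-06,
        1.27542108e+00, -1.46004497e-01]), 'qvel': array([ 2.38451623e-03,  3.25923862e-05,  9.71513897e-05,  1.21229665e-03,
       -1.73739903e-03, -3.11506267e-04]), 'joint_efforts': array([ 6.72454225e-04, -4.31086099e+01, -2.44470745e+01,  7.20081688e-02,
        4.82431403e-02,  6.89974712e-06]), 'tool_pos': array([ 0.23583272, -0.46906986,  0.21555827]), 'tool_rot': array([3.14148408e+00, 7.44139587e-06, 4.65817700e-01]), 'contact_force': array([-0.25867877,  0.63774027,  0.12113524]), 'torque': array([-0.02795553,  0.00754053,  0.02157225]), 'grip_force': 0.0, 'opening': 0.09196522239262939}
```

View pics/top0.png

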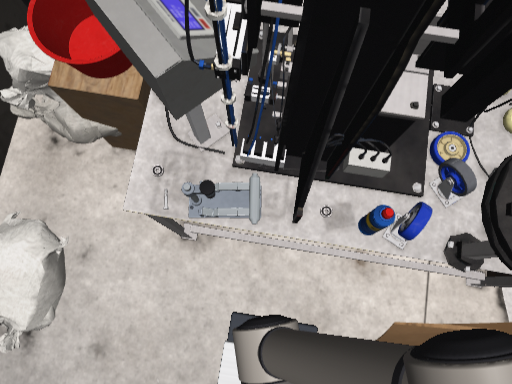

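View pics/scene0.png

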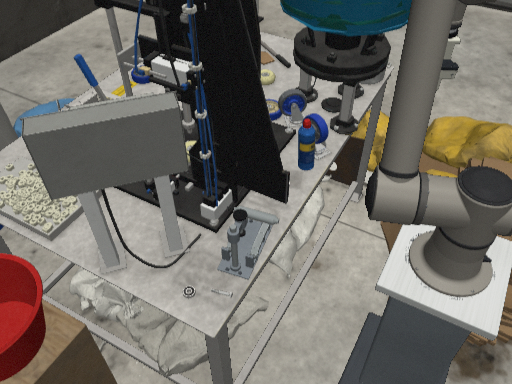

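```bash
python3 - <<'E'
from h import *
for n in("top","scene"):
    for l,z in(("axle",.051),("clamp",.15),("fixture",.02)):
        for r in models.regions_of(n,l)[:1]:
            m=r["mask"].astype(np.uint8); v,u=np.nonzero(m)
            rect=cv2.minAreaRect(np.c_[u,v].astype(np.float32)); b=cv2.boxPoints(rect)
            print(n,l,np.round([u.mean(),v.mean()]),ray(n,u.mean(),v.mean(),z).round(3),"box",b.round().tolist(),[ray(n,*p,z)[:2].round(3).tolist() for p in b])
for z in(0.1,.15,.2,.22): print(z,ray("top",208,188,z).round(3))
a=cv2.imread("pics/top0.png")[150:240,140:340]; a=cv2.resize(a,None,fx=4,fy=4,interpolation=2)
cv2.imwrite("pics/topc.png",a[:, :800])
b=cv2.imread("pics/scene0.png")[170:310,180:350]; cv2.imwrite("pics/scenec.png",cv2.resize(b,None,fx=4,fy=4,interpolation=2))
E
```

```text
top axle [254. 199.] [0.512 0.144 0.051] box [[249.0, 173.0], [259.0, 173.0], [259.0, 224.0], [249.0, 224.0]] [[0.578, 0.168], [0.582, 0.142], [0.45, 0.121], [0.446, 0.146]]
top clamp [201. 190.] [0.494 0.265 0.15 ] box [[182.0, 181.0], [214.0, 181.0], [214.0, 198.0], [182.0, 198.0]] [[0.507, 0.314], [0.519, 0.24], [0.479, 0.233], [0.467, 0.306]]
top fixture [218. 200.] [0.5  0.24 0.02] box [[183.0, 181.0], [248.0, 181.0], [248.0, 217.0], [183.0, 217.0]] [[0.535, 0.34], [0.563, 0.169], [0.468, 0.153], [0.44, 0.321]]
scene axle [260. 215.] [0.505 0.14  0.051] box [[233.0, 212.0], [236.0, 201.0], [280.0, 216.0], [276.0, 227.0]] [[0.578, 0.167], [0.59, 0.126], [0.455, 0.115], [0.445, 0.155]]
scene clamp [238. 225.] [0.494 0.272 0.15 ] box [[225.0, 240.0], [235.0, 207.0], [250.0, 212.0], [240.0, 245.0]] [[0.498, 0.327], [0.533, 0.222], [0.49, 0.217], [0.458, 0.321]]
scene fixture [243. 245.] [0.508 0.231 0.02 ] box [[215.0, 268.0], [235.0, 207.0], [273.0, 219.0], [253.0, 280.0]] [[0.531, 0.334], [0.599, 0.122], [0.48, 0.109], [0.426, 0.318]]
0.1 [0.511 0.259 0.1  ]
0.15 [0.5   0.251 0.15 ]
0.2 [0.49  0.244 0.2  ]
0.22 [0.486 0.241 0.22 ]
```

View pics/topc.png

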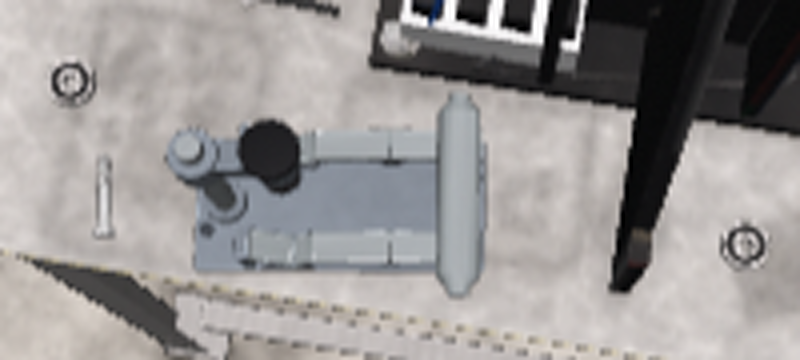

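View pics/scenec.png

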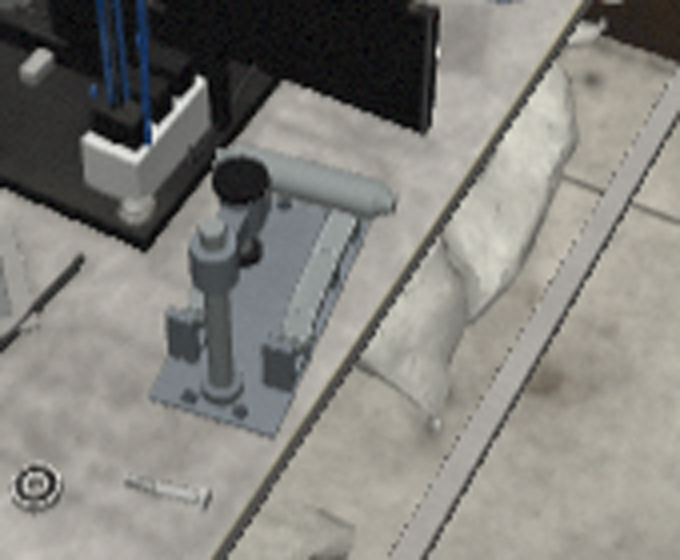

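```bash
python3 - <<'E'
from h import *
from scipy.optimize import least_squares
def W(p,P):
    x,y,t=p[:3]; c,s=np.cos(t),np.sin(t); return [x+c*P[0]-s*P[1],y+s*P[0]+c*P[1],P[2]]
def res(p):
    hz=p[3]; pts=[("top",255,173.7,(.066,-.1,.05)),("top",254.2,224,(-.066,-.1,.05)),("top",207.5,187.3,(0,0,hz)),("top",187,187,(0,.046,.174)),("top",197.7,200.7,(0,.046,.022)),
    ("scene",278,220,(-.066,-.1,.05)),("scene",240.3,215.3,(0,0,hz)),("scene",233.2,227,(0,.046,.174))]
    return np.concatenate([proj(n,W(p,P))-[u,v] for n,u,v,P in pts])
r=least_squares(res,[.496,.243,.16,.19]); print(r.x.round(4)); print(r.fun.reshape(-1,2).round(1))
def tri(a,b):
    def ln(n,u,v): o=np.array(cam(n)[0]["origin"]); d=ray(n,u,v,0)-o; return o,d
    o1,d1=ln("top",*a);o2,d2=ln("scene",*b); s=np.linalg.lstsq(np.c_[d1,-d2],o2-o1,rcond=None)[0]
    return (o1+d1*s[0]).round(3),(o2+d2*s[1]).round(3)
print("panel bottom",tri((295,222),(287,202.5)),"panel top edge?",[ray("top",300,210,z).round(3) for z in(.0,.1,.2,.3)])
print("can",tri((387,212),(307,122)))
print("post",ray("top",200,140,0).round(3),"table edge",ray("top",150,213,0).round(3),ray("top",240,230,0).round(3))
E
```

```text
[0.4984 0.2468 0.1605 0.1624]
[[-2.3 -0.7]
 [-1.7 -0.8]
 [ 1.6  0.7]
 [ 1.3 -0.2]
 [-0.4 -1. ]
 [-0.   2.3]
 [ 1.1 -0.6]
 [ 1.1 -1.9]]
panel bottom (array([0.475, 0.029, 0.015]), array([0.474, 0.028, 0.015])) panel top edge? [array([0.512, 0.019, 0.   ]), array([0.493, 0.027, 0.1  ]), array([0.474, 0.036, 0.2  ]), array([0.456, 0.045, 0.3  ])]
can (array([ 0.506, -0.16 ,  0.175]), array([ 0.508, -0.159,  0.176]))
post [0.662 0.321 0.   ] table edge [0.439 0.414 0.   ] [0.433 0.169 0.   ]
```

```bash
python3 - <<'E'
from h import *
from scipy.optimize import least_squares
def W(p,P):
    x,y,t=p[:3]; c,s=np.cos(t),np.sin(t); return [x+c*P[0]-s*P[1],y+s*P[0]+c*P[1],P[2]]
def res(p):
    hz=p[3];a=p[4]; pts=[("top",255,173.7,(.066,a,.05)),("top",254.2,224,(-.066,a,.05)),("top",207.5,187.3,(0,0,hz)),("top",187,187,(0,.046,.174)),("top",197.7,200.7,(0,.046,.022)),
    ("scene",278,220,(-.066,a,.05)),("scene",240.3,215.3,(0,0,hz)),("scene",233.2,227,(0,.046,.174))]
    return np.concatenate([proj(n,W(p,P))-[u,v] for n,u,v,P in pts])
r=least_squares(res,[.496,.243,.16,.19,-.1]); print(r.x.round(4)); print(r.fun.reshape(-1,2).round(1))
for a in((247,189),(230,182)): print(ray("scene",*a,.015).round(3))
E
```

```text
[ 0.4978  0.2498  0.1574  0.1645 -0.1088]
[[-0.1 -0.6]
 [ 0.5 -0.6]
 [ 0.1  0.5]
 [-0.1 -0.2]
 [-1.6 -1. ]
 [ 0.8  1. ]
 [ 0.7 -0.2]
 [ 0.6 -1. ]]
[0.607 0.037 0.015]
[0.668 0.036 0.015]
```

Call:
send_rows([
  {"offset": [32, -29, 0], "yaw": 0},
  {"offset": [32, -29, 0], "yaw": 0},
  {"offset": [32, -29, 0], "yaw": 0},
  {"offset": [32, -29, 0], "yaw": 0},
  {"offset": [32, -29, 0], "yaw": 0},
  {"offset": [32, -29, 0], "yaw": 0},
  {"offset": [32, -29, 0], "yaw": 0},
  {"offset": [31, -28, 0], "yaw": 0},
  {"offset": [17, -34, 0], "yaw": 0},
  {"offset": [17, -34, 0], "yaw": 0},
  {"offset": [17, -34, 0], "yaw": 0},
  {"offset": [17, -34, 0], "yaw": 0},
  {"offset": [17, -34, 0], "yaw": 0},
  {"offset": [17, -34, 0], "yaw": 0},
  {"offset": [17, -34, 0], "yaw": 0},
  {"offset": [0, 0, 0], "yaw": 0},
], hand=1, squeeze=10)

```text
time: 2.7
tool_pos: [0.3589, 0.1214, 0.2157]
tool_rot: [-3.141, -0.001, 0.471]
contact_force: [0.0, 0.3, 0.2]
opening: 0.0006
grip_force: 0.0
```

Call:
send_rows([
  {"offset": [0, 0, 0], "yaw": -0.14},
  {"offset": [0, 0, 0], "yaw": -0.14},
  {"offset": [0, 0, 0], "yaw": -0.14},
  {"offset": [0, 0, 0], "yaw": -0.14},
  {"offset": [0, 0, 0], "yaw": -0.14},
  {"offset": [0, 0, 0], "yaw": -0.14},
  {"offset": [0, 0, 0], "yaw": -0.14},
  {"offset": [0, 0, 0], "yaw": -0.14},
  {"offset": [0, 0, 0], "yaw": -0.14},
  {"offset": [-8, 32, 0], "yaw": 0},
  {"offset": [-8, 32, 0], "yaw": 0},
  {"offset": [-8, 32, 0], "yaw": 0},
  {"offset": [-8, 32, 0], "yaw": 0},
  {"offset": [-8, 32, 0], "yaw": 0},
  {"offset": [0, 0, 0], "yaw": 0},
  {"offset": [0, 0, 0], "yaw": 0},
])

```text
time: 4.3
tool_pos: [0.5233, 0.1024, 0.2148]
tool_rot: [-3.14, -0.0, 1.725]
contact_force: [-0.3, 0.7, -0.2]
opening: 0.0008
grip_force: 0.0
```

```bash
python3 - <<'E'
from h import *
s=status.observe(); print(s["time"],s["tool_pos"],s["tool_rot"],s["contact_force"]); print(camera_info("wrist"))
im=read_camera("wrist"); cv2.imwrite("pics/w1.png",im[:,:,::-1])
for l in("axle","fixture","clamp"):
    print(l,[(round(r["conf"],2),[int(x) for x in r["extent"]]) for r in models.regions_of("wrist",l)][:3])
E
```

```text
4.3 [0.52329573 0.10235923 0.21482122] [-3.13982667e+00 -3.03525418e-06  1.72485894e+00] [-0.29365187  0.71434088 -0.17682499]
{'vfov': 59.83729511017796, 'cx': 259.50801510501594, 'cy': 186.1930176873423, 'origin': array([0.51105772, 0.18135816, 0.38561618]), 'attitude': array([2.84584346e+00, 4.85031947e-04, 1.54072133e-01])}
axle [(0.89, [188, 112, 326, 140])]
fixture [(0.72, [214, 0, 304, 114])]
clamp []
```

View pics/w1.png

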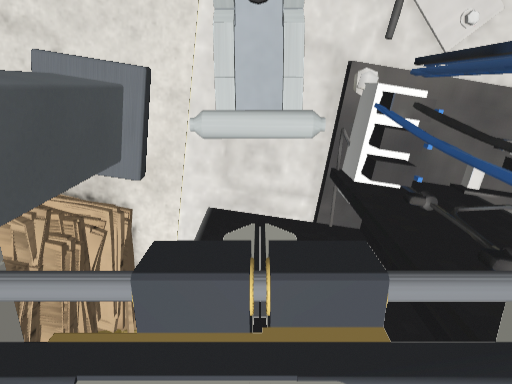

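```bash
python3 - <<'E'
from h import *
m=models.regions_of("wrist","axle")[0]["mask"]; v,u=np.nonzero(m)
k=(u>205)&(u<310); p=np.polyfit(u[k],v[k],1); print(p)
for n,z in((190,.05),(257,.05),(325,.05)): print(ray("wrist",n,np.polyval(p,n),z).round(4))
for e in ((190,257),(325,257)): pass
b=[v[u==c].max() for c in range(210,306,10)]; t=[v[u==c].min() for c in range(210,306,10)]; print(b,t)
# skid inner edges / centre line at row 90
for q in((214,90),(235,90),(283,90),(304,90)): print(q,ray("wrist",*q,.038).round(4))
E
```

```text
[2.61299841e-04 1.23824804e+02]
[0.448  0.1344 0.05  ]
[0.514  0.1447 0.05  ]
[0.5811 0.1551 0.05  ]
[np.int64(138), np.int64(137), np.int64(137), np.int64(138), np.int64(138), np.int64(138), np.int64(138), np.int64(138), np.int64(137), np.int64(137)] [np.int64(110), np.int64(110), np.int64(110), np.int64(110), np.int64(110), np.int64(110), np.int64(110), np.int64(110), np.int64(110), np.int64(110)]
(214, 90) [0.4664 0.1699 0.038 ]
(235, 90) [0.4872 0.1732 0.038 ]
(283, 90) [0.5348 0.1806 0.038 ]
(304, 90) [0.5557 0.1839 0.038 ]
```

Call:
send_rows([
  {"offset": [0, -1, 30], "yaw": 0},
  {"offset": [0, 0, 40], "yaw": 0},
  {"offset": [0, 0, 40], "yaw": 0},
  {"offset": [0, 0, 25], "yaw": 0},
  {"offset": [0, 0, 13], "yaw": 0},
  {"offset": [0, 0, 0], "yaw": 0},
  {"offset": [5, 0, 0], "yaw": 0},
  {"offset": [4, 0, 0], "yaw": 0},
  {"offset": [0, 0, 0], "yaw": 0},
  {"offset": [0, 0, 0], "yaw": 0},
])

```text
time: 5.55
tool_pos: [0.5216, 0.1121, 0.0683]
tool_rot: [3.14, 0.0, 1.726]
contact_force: [0.3, -0.2, 0.7]
opening: 0.0005
grip_force: 0.0
```

```bash
python3 - <<'E'
from h import *
s=status.observe(); print(s["time"],s["tool_pos"],s["tool_rot"],s["contact_force"])
im=read_camera("wrist"); cv2.imwrite("pics/w2.png",im[:,:,::-1])
r=models.regions_of("wrist","axle")[0]; m=r["mask"]; v,u=np.nonzero(m); print(r["conf"],r["extent"],v.min(),v.max(),ray("wrist",256,(v.min()+v.max())/2,.05).round(4))
E
```

```text
5.55 [0.52155951 0.11212272 0.06830982] [3.14010056e+00 2.63303284e-04 1.72636384e+00] [ 0.32369263 -0.20212425  0.65493362]
0.9 [136.6, 149.3, 376.7, 200.4] 146 196 [0.5145 0.1429 0.05  ]
```

View pics/w2.png

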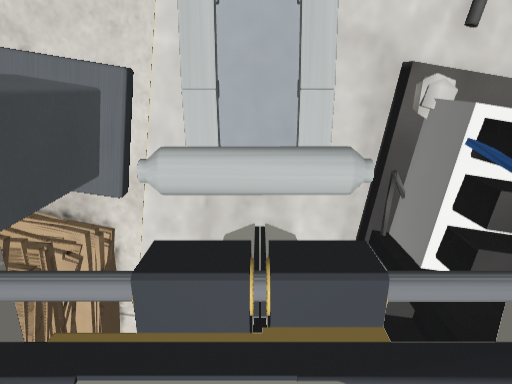

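Call:
send_rows([
  {"offset": [2, 0, 1], "yaw": 0},
  {"offset": [2, 0, 0], "yaw": 0},
  {"offset": [2, 0, 0], "yaw": 0},
  {"offset": [2, 0, 0], "yaw": 0},
  {"offset": [2, 0, 0], "yaw": 0},
  {"offset": [2, 0, 0], "yaw": 0},
  {"offset": [2, 0, 0], "yaw": 0},
  {"offset": [2, 0, 0], "yaw": 0},
])

```text
time: 6.45
tool_pos: [0.5187, 0.1278, 0.0665]
tool_rot: [3.142, 0.0, 1.726]
contact_force: [-0.7, -0.2, -0.4]
opening: 0.0006
grip_force: 0.0
```

```bash
cat > look.py <<'E'
from h import *
s=status.observe(); print(s["time"],s["tool_pos"].round(4),s["contact_force"].round(2))
im=read_camera("wrist"); r=models.regions_of("wrist","axle")[0]; m=r["mask"]; v,u=np.nonzero(m); k=(u>190)&(u<330)
print(r["conf"],r["extent"],np.polyfit(u[k],v[k],1))
a=ray("wrist",256,(v[k].min()+v[k].max())/2,.05); d=a-s["tool_pos"]; print("axle",a.round(4),"ahead of tool",(d[:2]@[-.1537,.988]).round(4), "vee dist",((np.array([.4985,.2485])-a[:2])@[-.1537,.988]).round(4))
E
python3 look.py
```

```text
6.45 [0.5187 0.1278 0.0665] [-0.73 -0.25 -0.35]
0.58 [137.5, 178.6, 374.6, 223.9] [-1.90129635e-03  1.98631223e+02]
axle [0.5142 0.1426 0.05  ] ahead of tool 0.0153 vee dist 0.107
```

Call:
send_rows([
  {"offset": [2, 0, 0], "yaw": 0},
  {"offset": [2, 0, 0], "yaw": 0},
  {"offset": [2, 0, 0], "yaw": 0},
  {"offset": [2, 0, 0], "yaw": 0},
  {"offset": [2, 0, 0], "yaw": 0},
])

```text
time: 7.05
tool_pos: [0.5172, 0.1377, 0.0665]
tool_rot: [-3.142, 0.0, 1.726]
contact_force: [-0.2, 0.4, 0.1]
opening: 0.0005
grip_force: 0.0
```

```bash
python3 look.py; python3 - <<'E'
from h import *
im=read_camera("wrist"); cv2.imwrite("pics/w3.png",im[:,:,::-1])
E
```

```text
7.05 [0.5172 0.1377 0.0665] [-0.24  0.38  0.08]
0.86 [142.2, 195.6, 373.5, 240.6] [1.29511527e-03 2.11625882e+02]
axle [0.5142 0.1425 0.05  ] ahead of tool 0.0051 vee dist 0.1072
```

View pics/w3.png

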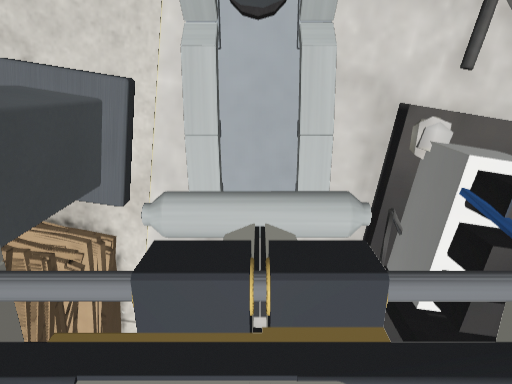

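```bash
python3 - <<'E'
from h import *
s=status.observe(); P=s["tool_pos"].copy(); T=P.copy(); T[2]-=.025
print("tip/TCP wrist",proj("wrist",T).round(1),proj("wrist",P).round(1))
out=[]
for n in("scene","top"):
    im=read_camera(n)[:,:,::-1]; q=proj(n,T); print(n,q.round(1),proj(n,P).round(1)); x,y=int(q[0]),int(q[1])
    out.append(cv2.resize(im[y-50:y+40,x-33:x+33],None,fx=6,fy=6,interpolation=2)); print(x-33,y-50)
    for r in models.regions_of(n,"axle")[:2]:
        v,u=np.nonzero(r["mask"]); print(r["conf"],r["extent"],ray(n,u.mean(),v.mean(),.05).round(4))
cv2.imwrite("pics/c4.png",np.hstack(out))
E
```

```text
tip/TCP wrist [259.6 217. ] [259.6 233.9]
scene [256.5 215.5] [256.4 209.5]
223 165
0.59 [235.3, 206.0, 282.3, 222.8] [0.5102 0.1379 0.05  ]
top [256.7 198. ] [256.8 196. ]
223 147
```

View pics/c4.png

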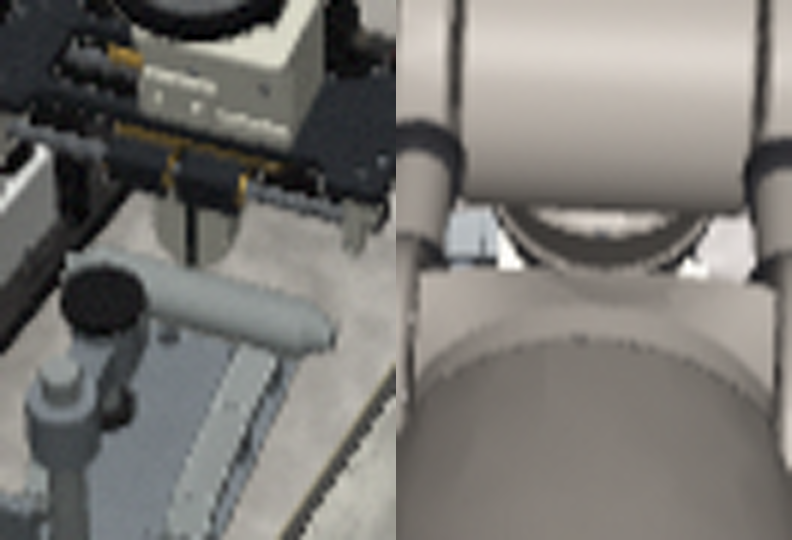

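Call:
send_rows([
  {"offset": [-10, 0, 0], "yaw": 0},
  {"offset": [-16, 0, 0], "yaw": 0},
  {"offset": [-3, 0, 0], "yaw": 0},
  {"offset": [0, 0, 0], "yaw": 0},
  {"offset": [0, 0, 5], "yaw": 0},
  {"offset": [0, 0, 5], "yaw": 0},
  {"offset": [0, 0, 5], "yaw": 0},
  {"offset": [0, 0, 5], "yaw": 0},
  {"offset": [0, 0, 5], "yaw": 0},
  {"offset": [0, 0, 0], "yaw": 0},
])

```text
time: 8.4
tool_pos: [0.5211, 0.109, 0.0406]
tool_rot: [-3.14, -0.0, 1.726]
contact_force: [-0.6, -0.4, 0.0]
opening: 0.0002
grip_force: 0.0
```

```bash
python3 look.py
```

```text
8.4 [0.5211 0.109  0.0406] [-0.58 -0.39  0.01]
0.79 [118.0, 151.8, 396.0, 210.7] [-3.64738397e-03  1.78991412e+02]
axle [0.5144 0.1433 0.05  ] ahead of tool 0.035 vee dist 0.1063
```

Call:
send_rows([
  {"offset": [3, 0, 0], "yaw": 0},
  {"offset": [3, 0, 0], "yaw": 0},
  {"offset": [2, 0, 0], "yaw": 0},
  {"offset": [2, 0, 0], "yaw": 0},
  {"offset": [2, 0, 0], "yaw": 0},
  {"offset": [2, 0, 0], "yaw": 0},
  {"offset": [2, 0, 0], "yaw": 0},
  {"offset": [2, 0, 0], "yaw": 0},
  {"offset": [1, 0, 0], "yaw": 0},
  {"offset": [1, 0, 0], "yaw": 0},
])

```text
time: 9.5
tool_pos: [0.5186, 0.1287, 0.0415]
tool_rot: [-3.142, 0.0, 1.726]
contact_force: [0.9, -1.5, 0.1]
opening: 0.0005
grip_force: 0.6
```

```bash
python3 look.py
```

```text
9.5 [0.5186 0.1287 0.0415] [ 0.9  -1.49  0.07]
0.56 [119.8, 173.0, 391.8, 226.5] [-3.67261925e-03  1.98322202e+02]
axle [0.5129 0.1529 0.05  ] ahead of tool 0.0248 vee dist 0.0966
```

Call:
send_rows([
  {"offset": [2, 0, 0], "yaw": 0},
  {"offset": [2.5, 0, 0], "yaw": 0},
  {"offset": [2.5, 0, 0], "yaw": 0},
  {"offset": [2.5, 0, 0], "yaw": 0},
  {"offset": [2.5, 0, 0], "yaw": 0},
  {"offset": [2.5, 0, 0], "yaw": 0},
  {"offset": [2.5, 0, 0], "yaw": 0},
  {"offset": [2.5, 0, 0], "yaw": 0},
  {"offset": [2.5, 0, 0], "yaw": 0},
  {"offset": [2, 0, 0], "yaw": 0},
  {"offset": [2, 0, 0], "yaw": 0},
  {"offset": [1, 0, 0], "yaw": 0},
])

```text
time: 10.8
tool_pos: [0.5144, 0.1555, 0.0415]
tool_rot: [-3.142, 0.0, 1.726]
contact_force: [0.4, -1.4, 0.9]
opening: 0.0005
grip_force: 0.6
```

```bash
python3 look.py
```

```text
10.8 [0.5144 0.1555 0.0415] [ 0.42 -1.44  0.89]
0.86 [116.7, 169.6, 395.4, 229.3] [-9.62643001e-03  2.00574975e+02]
axle [0.5087 0.1794 0.05  ] ahead of tool 0.0245 vee dist 0.0698
```

Call:
send_rows([
  {"offset": [1.5, 0, 0], "yaw": 0},
  {"offset": [2, 0, 0], "yaw": 0},
  {"offset": [2, 0, 0], "yaw": 0},
  {"offset": [1.5, 0, 0], "yaw": 0},
  {"offset": [1.5, 0, 0], "yaw": 0},
  {"offset": [1, 0, 0], "yaw": 0},
  {"offset": [0, 0, 0], "yaw": 0},
])

```text
time: 11.6
tool_pos: [0.5128, 0.1649, 0.0414]
tool_rot: [-3.141, -0.0, 1.726]
contact_force: [0.5, -0.7, -0.3]
opening: 0.0001
grip_force: 0.0
```

```bash
python3 look.py
```

```text
11.6 [0.5128 0.1649 0.0414] [ 0.47 -0.72 -0.27]
0.97 [113.8, 153.1, 394.6, 207.3] [-9.14928762e-03  1.83460497e+02]
axle [0.5057 0.1992 0.05  ] ahead of tool 0.0349 vee dist 0.0499
```

Call:
send_rows([
  {"offset": [-6, 0, 0], "yaw": 0},
  {"offset": [-6, 0, -10], "yaw": 0},
  {"offset": [0, 0, -30], "yaw": 0},
  {"offset": [0, 0, -40], "yaw": 0},
  {"offset": [0, 0, -40], "yaw": 0},
  {"offset": [0, 0, -40], "yaw": 0},
  {"offset": [0, 0, -10], "yaw": 0},
  {"offset": [0, 0, 0], "yaw": 0},
  {"offset": [0, 0, 0], "yaw": 0},
])

```text
time: 12.6
tool_pos: [0.5142, 0.1524, 0.2106]
tool_rot: [-3.14, 0.0, 1.725]
contact_force: [-0.4, -0.9, -0.4]
opening: 0.0005
grip_force: 0.0
```

```bash
python3 - <<'E'
from h import *
s=status.observe(); print(s["time"],s["tool_pos"].round(4),s["tool_rot"].round(3),s["contact_force"].round(2))
im=read_camera("wrist"); cv2.imwrite("pics/w5.png",im[:,:,::-1])
for l,z in(("axle",.04),("clamp_top",.1645),("clamp",.1645)):
    for r in models.regions_of("wrist",l)[:2]:
        v,u=np.nonzero(r["mask"]); e=r["extent"]; print(l,r["conf"],e,ray("wrist",(e[0]+e[2])/2,(e[1]+e[3])/2,z).round(4))
E
```

```text
12.6 [0.5142 0.1524 0.2106] [-3.14   0.     1.725] [-0.43 -0.93 -0.36]
axle 0.74 [187.1, 48.4, 331.9, 81.9] [0.4984 0.249  0.04  ]
clamp_top 0.87 [231.7, 0.0, 292.0, 81.1] [0.499  0.2566 0.1645]
clamp 0.62 [233.9, 1.3, 292.9, 81.4] [0.5002 0.2564 0.1645]
```

View pics/w5.png

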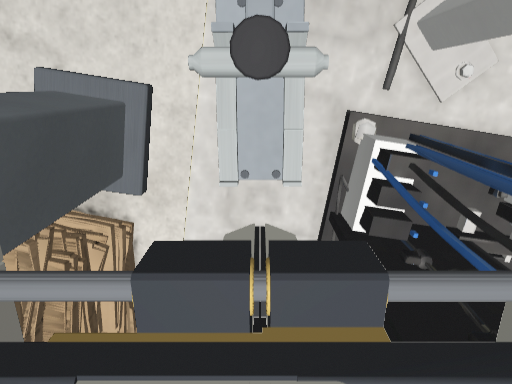

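Call:
send_rows([
  {"offset": [15, 0, 0], "yaw": 0},
  {"offset": [25, 0, 0], "yaw": 0},
  {"offset": [25, 0, 0], "yaw": 0},
  {"offset": [18, 0, 0], "yaw": 0},
  {"offset": [8, 0, 0], "yaw": 0},
  {"offset": [0, 0, 5], "yaw": 0},
  {"offset": [0, 0, 6], "yaw": 0},
  {"offset": [0, 0, 5], "yaw": 0},
  {"offset": [0, 0, 2], "yaw": 0},
  {"offset": [0, 0, 0], "yaw": 0},
  {"offset": [0, 0, 0], "yaw": 0},
])

```text
time: 13.9
tool_pos: [0.501, 0.2424, 0.1936]
tool_rot: [3.141, 0.0, 1.725]
contact_force: [0.3, -0.2, -0.1]
opening: 0.001
grip_force: 0.0
```

```bash
cat > o.py <<'E'
from h import *
s=status.observe(); d=s["tool_pos"][:2]-[.4985,.249]
print(s["time"],s["tool_pos"].round(4),s["contact_force"].round(2),"fx,fy",(d@[.988,.154]).round(4),(d@[-.154,.988]).round(4))
E
python3 o.py
```

```text
13.9 [0.501  0.2424 0.1936] [ 0.3  -0.17 -0.06] fx,fy 0.0014 -0.0069
```

Positioned over the button; descend gently feeling for contact.

Call:
send_rows([
  {"offset": [0, 0, 2], "yaw": 0},
  {"offset": [0, 0, 2], "yaw": 0},
  {"offset": [0, 0, 2], "yaw": 0},
  {"offset": [0, 0, 2], "yaw": 0},
  {"offset": [0, 0, 2], "yaw": 0},
  {"offset": [0, 0, 0], "yaw": 0},
])

```text
time: 14.5
tool_pos: [0.5006, 0.2427, 0.1831]
tool_rot: [-3.141, 0.0, 1.726]
contact_force: [-0.1, -0.4, 0.3]
opening: 0.0004
grip_force: 0.0
```

```bash
python3 o.py
```

```text
14.5 [0.5006 0.2427 0.1831] [-0.14 -0.41  0.29] fx,fy 0.0011 -0.0065
```

Call:
send_rows([
  {"offset": [0, 0, 2], "yaw": 0},
  {"offset": [0, 0, 2], "yaw": 0},
  {"offset": [0, 0, 2], "yaw": 0},
  {"offset": [0, 0, 2], "yaw": 0},
  {"offset": [0, 0, 0], "yaw": 0},
])

```text
time: 15.0
tool_pos: [0.5006, 0.2427, 0.1751]
tool_rot: [-3.141, 0.0, 1.726]
contact_force: [-0.7, 0.3, 0.3]
opening: 0.0005
grip_force: 0.0
```

```bash
python3 o.py
```

```text
15.0 [0.5006 0.2427 0.1751] [-0.74  0.27  0.3 ] fx,fy 0.0011 -0.0066
```

Call:
send_rows([
  {"offset": [0, 0, 2], "yaw": 0},
  {"offset": [0, 0, 2], "yaw": 0},
  {"offset": [0, 0, 2], "yaw": 0},
  {"offset": [0, 0, 1], "yaw": 0},
  {"offset": [0, 0, 1], "yaw": 0},
  {"offset": [0, 0, 1], "yaw": 0},
  {"offset": [0, 0, 0], "yaw": 0},
])

```text
time: 15.7
tool_pos: [0.5007, 0.2427, 0.1664]
tool_rot: [-3.141, 0.0, 1.726]
contact_force: [-0.3, -0.0, -0.0]
opening: -0.0
grip_force: 0.0
```

Call:
send_rows([
  {"offset": [0, 0, 1], "yaw": 0},
  {"offset": [0, 0, 1], "yaw": 0},
  {"offset": [0, 0, 1], "yaw": 0},
  {"offset": [0, 0, 1], "yaw": 0},
  {"offset": [0, 0, 0], "yaw": 0},
])

```text
time: 16.2
tool_pos: [0.5007, 0.2427, 0.1623]
tool_rot: [-3.141, 0.0, 1.726]
contact_force: [-1.4, 0.3, -0.2]
opening: 0.0005
grip_force: 0.0
```

Call:
send_rows([
  {"offset": [0, 0, 1], "yaw": 0},
  {"offset": [0, 0, 1], "yaw": 0},
  {"offset": [0, 0, 1], "yaw": 0},
  {"offset": [0, 0, 0], "yaw": 0},
])

```text
time: 16.6
tool_pos: [0.5008, 0.2428, 0.1596]
tool_rot: [3.141, 0.0, 1.726]
contact_force: [0.5, 0.7, 1.2]
opening: 0.0005
grip_force: 0.7
```

```bash
python3 - <<'E'
from h import *
s=status.observe(); print(s["tool_pos"].round(4),s["contact_force"].round(2),s["torque"].round(2))
out=[]
im=read_camera("scene")[:,:,::-1]; x,y=240,212
out.append(cv2.resize(im[y-55:y+45,x-33:x+33],None,fx=6,fy=6,interpolation=2))
w=read_camera("wrist")[:,:,::-1]; out.append(cv2.resize(w[100:300,194:326],None,fx=3,fy=3,interpolation=2))
cv2.imwrite("pics/c6.png",np.hstack(out))
E
```

```text
[0.5008 0.2428 0.1596] [0.48 0.7  1.19] [-0.03  0.01  0.04]
```

View pics/c6.png

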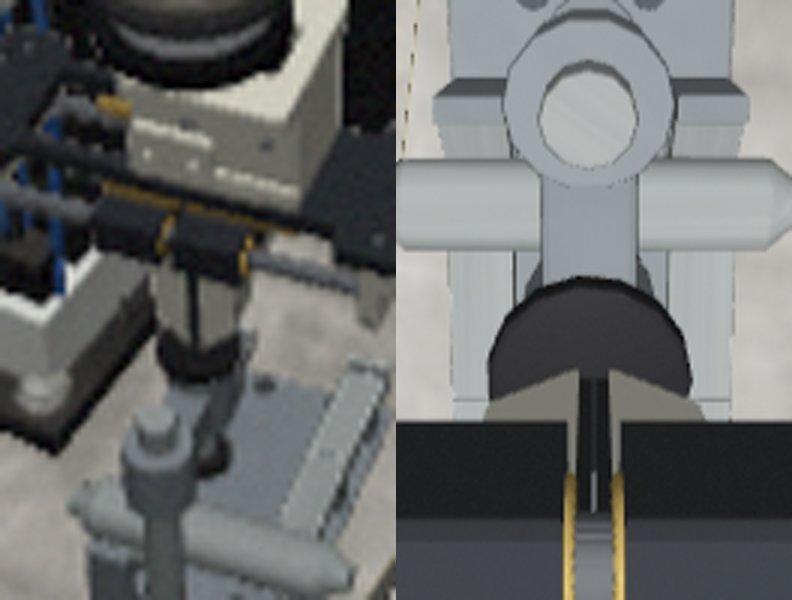

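Call:
send_rows([
  {"offset": [0, 0, 1], "yaw": 0},
  {"offset": [0, 0, 1], "yaw": 0},
  {"offset": [0, 0, 1], "yaw": 0},
  {"offset": [0, 0, 1], "yaw": 0},
  {"offset": [0, 0, 1], "yaw": 0},
  {"offset": [0, 0, 1], "yaw": 0},
])

```text
time: 17.3
tool_pos: [0.5008, 0.2428, 0.1543]
tool_rot: [3.141, 0.0, 1.726]
contact_force: [-3.1, 0.1, 6.6]
opening: 0.0004
grip_force: 3.5
```

Call:
send_rows([
  {"offset": [0, 0, 1], "yaw": 0},
  {"offset": [0, 0, 1], "yaw": 0},
  {"offset": [0, 0, 1], "yaw": 0},
  {"offset": [0, 0, 1], "yaw": 0},
])

```text
time: 17.7
tool_pos: [0.5008, 0.2428, 0.1503]
tool_rot: [3.141, 0.0, 1.726]
contact_force: [-2.3, -1.8, 6.7]
opening: 0.0002
grip_force: 3.5
```

Call:
send_rows([
  {"offset": [0, 0, 1], "yaw": 0},
  {"offset": [0, 0, 1], "yaw": 0},
  {"offset": [0, 0, 1], "yaw": 0},
])

```text
time: 18.0
tool_pos: [0.5008, 0.2428, 0.1473]
tool_rot: [3.141, 0.0, 1.726]
contact_force: [-2.3, -1.3, 6.3]
opening: 0.0001
grip_force: 3.5
```

Call:
send_rows([
  {"offset": [0, 0, 1], "yaw": 0},
  {"offset": [0, 0, 1], "yaw": 0},
])

```text
time: 18.2
tool_pos: [0.5008, 0.2428, 0.1453]
tool_rot: [3.141, 0.0, 1.726]
contact_force: [-2.5, -1.5, 7.3]
opening: 0.0006
grip_force: 3.5
```

Call:
send_rows([
  {"offset": [0, 0, 1], "yaw": 0},
  {"offset": [0, 0, 1], "yaw": 0},
])

```text
time: 18.4
tool_pos: [0.5008, 0.2428, 0.1433]
tool_rot: [3.141, 0.0, 1.726]
contact_force: [-2.2, -1.0, 6.5]
opening: 0.0006
grip_force: 3.5
```

Call:
send_rows([
  {"offset": [0, 0, 1], "yaw": 0},
  {"offset": [0, 0, 1], "yaw": 0},
])

```text
time: 18.6
tool_pos: [0.5008, 0.2428, 0.1413]
tool_rot: [3.141, 0.0, 1.726]
contact_force: [-2.7, -0.9, 7.1]
opening: 0.0002
grip_force: 3.5
```

Call:
send_rows([
  {"offset": [0, 0, 1], "yaw": 0},
  {"offset": [0, 0, 1], "yaw": 0},
])

```text
time: 18.8
tool_pos: [0.5008, 0.2428, 0.1393]
tool_rot: [3.141, 0.0, 1.726]
contact_force: [-2.3, -0.9, 6.3]
opening: 0.0007
grip_force: 3.5
```

Call:
send_rows([
  {"offset": [0, 0, 1], "yaw": 0},
  {"offset": [0, 0, 1], "yaw": 0},
])

```text
time: 19.0
tool_pos: [0.5008, 0.2428, 0.1373]
tool_rot: [3.141, 0.0, 1.726]
contact_force: [-2.2, -1.2, 7.0]
opening: 0.0005
grip_force: 3.5
```

Call:
send_rows([
  {"offset": [0, 0, 1], "yaw": 0},
])

```text
time: 19.1
tool_pos: [0.5008, 0.2428, 0.1363]
tool_rot: [3.141, 0.0, 1.726]
contact_force: [-1.7, 0.0, 6.3]
opening: 0.0003
grip_force: 3.5
```

Call:
send_rows([
  {"offset": [0, 0, 1], "yaw": 0},
  {"offset": [0, 0, 1], "yaw": 0},
])

```text
time: 19.3
tool_pos: [0.5008, 0.2428, 0.1343]
tool_rot: [3.141, 0.0, 1.726]
contact_force: [-2.2, -0.2, 6.7]
opening: 0.0004
grip_force: 3.5
```

Call:
send_rows([
  {"offset": [0, 0, 1], "yaw": 0},
  {"offset": [0, 0, 1], "yaw": 0},
])

```text
time: 19.5
tool_pos: [0.5008, 0.2428, 0.1323]
tool_rot: [3.141, 0.0, 1.726]
contact_force: [-2.0, -1.2, 7.2]
opening: 0.0002
grip_force: 3.5
```

Call:
send_rows([
  {"offset": [0, 0, 1], "yaw": 0},
  {"offset": [0, 0, 1], "yaw": 0},
])

```text
time: 19.7
tool_pos: [0.5009, 0.2428, 0.1303]
tool_rot: [3.141, 0.0, 1.726]
contact_force: [-2.8, -1.5, 8.1]
opening: 0.0005
grip_force: 3.5
```

Call:
send_rows([
  {"offset": [0, 0, 1], "yaw": 0},
  {"offset": [0, 0, 1], "yaw": 0},
])

```text
time: 19.9
tool_pos: [0.5008, 0.2428, 0.1283]
tool_rot: [3.141, 0.0, 1.726]
contact_force: [-2.5, -2.0, 6.1]
opening: 0.0005
grip_force: 3.5
```

Call:
send_rows([
  {"offset": [0, 0, 1], "yaw": 0},
  {"offset": [0, 0, 1], "yaw": 0},
])

```text
time: 20.1
tool_pos: [0.5008, 0.2428, 0.1263]
tool_rot: [3.141, 0.0, 1.726]
contact_force: [-1.8, -1.4, 7.0]
opening: 0.0011
grip_force: 3.5
```

Call:
send_rows([
  {"offset": [0, 0, 1], "yaw": 0},
])

```text
time: 20.2
tool_pos: [0.5008, 0.2428, 0.1253]
tool_rot: [3.141, 0.0, 1.726]
contact_force: [-1.7, -0.3, 7.1]
opening: 0.0007
grip_force: 3.5
```

Call:
send_rows([
  {"offset": [0, 0, 1], "yaw": 0},
  {"offset": [0, 0, 1], "yaw": 0},
])

```text
time: 20.4
tool_pos: [0.5008, 0.2428, 0.1233]
tool_rot: [3.141, 0.0, 1.726]
contact_force: [-2.7, -0.8, 7.1]
opening: 0.0008
grip_force: 3.5
```

Call:
send_rows([
  {"offset": [0, 0, 1], "yaw": 0},
])

```text
time: 20.5
tool_pos: [0.5009, 0.2428, 0.1223]
tool_rot: [3.141, 0.0, 1.726]
contact_force: [-1.9, -0.9, 6.4]
opening: 0.0005
grip_force: 3.5
```

Call:
send_rows([
  {"offset": [0, 0, 1], "yaw": 0},
  {"offset": [0, 0, 1], "yaw": 0},
])

```text
time: 20.7
tool_pos: [0.5009, 0.2428, 0.1203]
tool_rot: [3.141, 0.0, 1.726]
contact_force: [-2.0, -0.4, 7.5]
opening: 0.0009
grip_force: 3.5
```

Call:
send_rows([
  {"offset": [0, 0, 1], "yaw": 0},
])

```text
time: 20.8
tool_pos: [0.5008, 0.2428, 0.1193]
tool_rot: [3.141, -0.0, 1.726]
contact_force: [-2.7, -0.5, 7.1]
opening: 0.0005
grip_force: 3.5
```

Call:
send_rows([
  {"offset": [0, 0, 1], "yaw": 0},
])

```text
time: 20.9
tool_pos: [0.5008, 0.2428, 0.1183]
tool_rot: [3.141, 0.0, 1.726]
contact_force: [-2.7, -0.3, 8.2]
opening: 0.0005
grip_force: 4.0
```

Call:
send_rows([
  {"offset": [0, 0, 1], "yaw": 0},
])

```text
time: 21.0
tool_pos: [0.5009, 0.2428, 0.1174]
tool_rot: [3.141, 0.0, 1.726]
contact_force: [-3.2, -1.9, 10.5]
opening: 0.0005
grip_force: 5.0
```

Call:
send_rows([
  {"offset": [0, 0, 0.7], "yaw": 0},
  {"offset": [0, 0, 0.7], "yaw": 0},
  {"offset": [0, 0, 0], "yaw": 0},
])

```text
time: 21.3
tool_pos: [0.5009, 0.2428, 0.1164]
tool_rot: [3.141, 0.0, 1.726]
contact_force: [-3.2, -1.4, 11.1]
opening: 0.0005
grip_force: 5.3
```

Call:
send_rows([
  {"offset": [0, 0, 0.7], "yaw": 0},
])

```text
time: 21.4
tool_pos: [0.5009, 0.2428, 0.116]
tool_rot: [3.14, -0.0, 1.726]
contact_force: [-4.6, -2.3, 14.1]
opening: 0.0004
grip_force: 6.8
```

Call:
send_rows([
  {"offset": [0, 0, -1], "yaw": 0},
  {"offset": [0, 0, -2], "yaw": 0},
  {"offset": [0, 0, -4], "yaw": 0},
  {"offset": [0, 0, -10], "yaw": 0},
  {"offset": [0, 0, -25], "yaw": 0},
  {"offset": [0, 0, -35], "yaw": 0},
  {"offset": [0, 0, -25], "yaw": 0},
  {"offset": [-30, 0, 0], "yaw": 0},
  {"offset": [-35, 0, 0], "yaw": 0},
  {"offset": [-25, 0, 0], "yaw": 0},
  {"offset": [0, 0, 0], "yaw": 0},
  {"offset": [0, 0, 0], "yaw": 0},
])

```text
time: 22.6
tool_pos: [0.5148, 0.1537, 0.2169]
tool_rot: [3.141, -0.0, 1.724]
contact_force: [0.2, 1.1, 0.3]
opening: 0.0004
grip_force: 0.0
```

```bash
python3 - <<'E'
from h import *
s=status.observe(); print(s["time"],s["tool_pos"].round(4),s["contact_force"].round(2))
w=read_camera("wrist")[:,:,::-1]; sc=read_camera("scene")[:,:,::-1]
for r in models.regions_of("wrist","axle")[:1]: print(r["conf"],r["extent"])
cv2.imwrite("pics/c7.png",np.hstack([cv2.resize(sc[180:280,195:295],(480,480),interpolation=2),cv2.resize(w[0:200,194:326],(317,480))]))
E
```

```text
22.6 [0.5148 0.1537 0.2169] [0.25 1.06 0.31]
0.71 [188.1, 51.2, 327.3, 82.3]
```

View pics/c7.png

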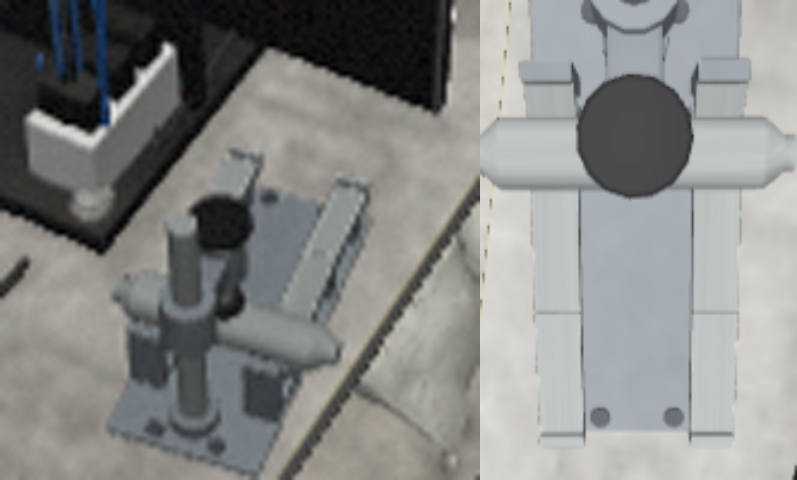

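The axle is seated in the vee with the head down and the pad on it, and the robot is clear.

```bash
python3 -c "
from cell import ticket
print(ticket.hand_in())"
```

```text
the job is handed in; nothing more can be done
None
```

The axle was rolled over the crest and settled in the vee, the hold-down was pressed to about 6.6 N on it and released, the loose things were not touched, and the job was handed in with the arm clear at about 23 s.

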